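# Chock the solder reels before the cart is moved

## Robot

A 7-joint arm with a two-finger parallel gripper is mounted at the origin on the work surface. World frame = base frame: x ahead of the robot, y to its left, z up, the work surface at z = 0. Lengths are in m, angles in rad, forces in N, time in s.
With the tool pointing down it reaches from about 0.4 to 0.85 m from the base axis. Payload 10.4 kg.
Tool frame: the origin (TCP) lies at the very end of the fingers, on their centre line; the grasp point (between the pads) lies 19 mm behind it; z points along the fingers, x is the direction in which the jaws open and shut, and the axes are right-handed (so a half turn about z gives the same grasp; the last joint's range is limited). The gripper opens to 85 mm and grips with 20 to 120 N. Pads are 22 mm wide; open, the fingers measure 114 mm over their backs; the gripper's body (76 mm by 85 mm) begins 54 mm behind the grasp point. The pads swing forward as they close: fully open they stand 13 mm farther back than shut.
Start: joints at [1.115, 0.332, -0.065, 1.46, 0.022, 1.35, -0.088], TCP at [0.262, -0.567, 0.231] pointing down, gripper open.
Joint ranges: [-2.6, 2.6], [-0.5, 2.12], [-1.47, 1.34], [0.16, 2.42], [-1.27, 4.41], [0.06, 2.06], [-2.6, 2.6]. Speed limits (rad/s): [2.22, 2.22, 2.79, 2.79, 3.14, 3.14, 3.14].

## Interface

Orientations are given as a unit quaternion [x, y, z, w].
In Python, from bench import arm, planner, viewer gives the robot as it stands. The module is installed in compiled form; this text tells all that it offers. Calls block until the motion is done:
- arm.move_pose(position, orientation): joint-space move of the TCP to a pose.
- arm.servo_line(position, ori=None, velocity=0.15): straight line of the TCP; ori=None keeps the orientation; velocity is the mean speed in m/s.
- arm.move_joints(angles): joint-space move.
- arm.let_go() and arm.close(strength=None): open the fingers fully, or close them until they stop; strength is the grip in N (None keeps the last).
- arm.dwell(seconds).
- planner.solve_ik(position, orientation): joint angles nearest the present ones, or None.
- viewer.read_camera(name): name is "side" or "top" or "wrist"; returns (picture, depth): 384x512x3 uint8, red, green, blue; 384x512 float32, m along the optical axis (not along the pixel's ray), 0 where there is no reading.
- viewer.camera_params(name): a dict with "vertical_fov" (degrees; the focal length in pixels is half the picture's height over the tangent of half this angle, whatever the lens; pixels are square), "cx", "cy" (the principal point, pixels), "rvec" (rotation vector, rad) and "tvec" (3), from world to camera coordinates, as OpenCV has them; the wrist camera has in their place "mount" (4x4, takes a point from camera to tool coordinates, whose origin is the TCP and whose axes are the tool frame's). Camera axes: x right, y down, z forward; pixel columns grow to the right and rows downward; lengths in m; the calibration is good to about 2 mm. A picture is of the moment at which its call begins: read the wrist's pose just before it. camera_params takes no time and is no camera call.
A pose or a line that the arm cannot do raises arm.IKError and nothing moves.
- arm.close_job(): hands the job in, once; it reports no verdict.
Readings, each from a call of its own:
- arm.current_time(): time.
- arm.current_joint_pos(): joint angles.
- arm.current_joint_vel(): joint speeds.
- arm.current_joint_torque(): joint torques, N m.
- arm.current_eef_pos(): TCP position.
- arm.current_orientation(): TCP orientation.
- arm.current_contact_force(): force on the tool from outside, world axes, zero at the start.
- arm.current_wrist_torque(): the same for the moment, N m.
- arm.current_finger_gap(): finger opening in m.
Only numpy, scipy, OpenCV 4.12 (cv2) and the standard library are available. Lean on these libraries where they do the work, as an engineer would, in place of code of your own. Each camera call takes 0.05 s, during which the arm holds its last target. There are 200 camera calls.

## Task

The cart is about to be wheeled away, so make the three solder reels safe from rolling: bring the stray one, on edge, up against the pair, so that all three stand side by side and touching in one straight row. Chock the row with the two rubber-soled wedges, one at each end, each lying flat, square to the row and centred on the reel, its thin nose pushed in under the reel until the slope just touches it. Let go of everything, with the reels still resting on the cart top, and do not disturb the soldering iron, brass cup, parts bin or heat sink.

Things in the scene. Friction and masses are not known exactly. Their poses are not given: they have to be found in the camera images.
- reel_a_mid (a point): Full solder reel: white flanges either side of a drum wound nearly flush with grey solder; 54 mm across, 46 mm wide over the flat flanges (the grip), 0.2-0.33 kg. Stands on edge on the cart like a wheel, rolls freely. Point: its centre, 27 mm above the cart top; x is its axle (either way round), y and z turn as it rolls. One of the pair that stands in the middle, a few mm apart.
- reel_b_mid (a point): Full solder reel: white flanges either side of a drum wound nearly flush with grey solder; 54 mm across, 46 mm wide over the flat flanges (the grip), 0.2-0.33 kg. Stands on edge on the cart like a wheel, rolls freely. Point: its centre, 27 mm above the cart top; x is its axle (either way round), y and z turn as it rolls. The other of the pair, to the robot's left (+y) of reel a.
- reel_c_mid (a point): Full solder reel: white flanges either side of a drum wound nearly flush with grey solder; 54 mm across, 46 mm wide over the flat flanges (the grip), 0.2-0.33 kg. Stands on edge on the cart like a wheel, rolls freely. Point: its centre, 27 mm above the cart top; x is its axle (either way round), y and z turn as it rolls. The stray: stands alone nearer the robot.
- wedge_a_grip (a point): Solid dark grey plastic wedge on a thin rubber sole that grips the steel, 62 long, 52 wide (grip here, across the sides), 30 mm high, 0.075 kg. The 21 mm at the thick end are a flat-topped block; from there the top slopes down over 41 mm to a 1.5 mm thin nose. Point: middle of the block, 15 mm up; x points to the nose (edge 51.5 mm away), z up. At the start nearer the robot than the pair, nose roughly to the left (+y).
- wedge_b_grip (a point): Second wedge, same as wedge a (point and axes too), but at the start its nose is roughly to the robot's right (-y). When either wedge lies squarely under a reel and just touches it, its nose edge is 10.6 mm short of being below the axle (its point 62 mm from the axle along x), and the slope meets the flange rims 5 mm above the cart.
- iron_stand: bystander, leave it: matte black soldering iron leaning in a coiled chrome holder on a dark steel base 130 x 75 mm, about 170 mm high, at the robot's right. The point is the centre of the base's underside.
- brass_cup: bystander, leave it: brass tip-cleaning cup, 62 mm across, 38 mm high, beyond the reels. The point is the centre of its underside.
- parts_bin: bystander, leave it: clear acrylic parts bin 130 x 95 x 50 mm, at the robot's left. The point is the centre of its underside.
- heat_sink: bystander, leave it: finned copper heat sink 60 x 60 x 28 mm, beyond the reels. The point is the centre of its underside.

How it is judged:
By the outcome, as a careful person would: the job done as asked, in the order asked, and still so for the second after the job is handed in, with the robot touching nothing.
It also fails if it takes over 72 s, if anything falls off the work surface, if the arm or the gripper's body presses on something with over 40 N, if the wrist force passes 120 N, or if a joint passes its speed limit or range.

## Working session

There is one attempt and no reset: what is moved stays moved. The work goes in short steps, each a Python script; the robot and the scene stay as the last script left them, time stands still between calls to the robot, and variables do not carry over. Pictures are saved under pics/ and viewed, about 8 in all and at most 12, crops included, and the job is handed in when it is done.

```bash
mkdir -p pics; ls; cat > h.py <<'E'
import numpy as np, cv2
from scipy.spatial.transform import Rotation as R
from bench import arm, planner, viewer
def grab(n,save=None):
    T=None
    if n=='wrist':
        T=np.eye(4);T[:3,3]=arm.current_eef_pos();T[:3,:3]=R.from_quat(arm.current_orientation()).as_matrix()
    im,d=viewer.read_camera(n); p=viewer.camera_params(n)
    f=im.shape[0]/2/np.tan(np.radians(p['vertical_fov'])/2)
    if n=='wrist': M=T@np.array(p['mount'])
    else:
        W=np.eye(4);W[:3,:3]=R.from_rotvec(np.ravel(p['rvec'])).as_matrix();W[:3,3]=np.ravel(p['tvec']);M=np.linalg.inv(W)
    c=dict(f=f,cx=p['cx'],cy=p['cy'],M=M,im=im,d=d)
    if save: cv2.imwrite(f'pics/{save}.png',im[:,:,::-1]); np.savez(f'pics/{save}.npz',**c)
    return c
def cloud(c):
    v,u=np.mgrid[:c['d'].shape[0],:c['d'].shape[1]];d=c['d']
    P=np.stack([(u-c['cx'])/c['f']*d,(v-c['cy'])/c['f']*d,d],-1)
    return P@c['M'][:3,:3].T+c['M'][:3,3]
def ray(c,u,v,z):  # pixel -> world at height z
    r=c['M'][:3,:3]@np.array([(u-c['cx'])/c['f'],(v-c['cy'])/c['f'],1]);o=c['M'][:3,3]
    return o+r*(z-o[2])/r[2]
def q(a): # tool down, jaw axis at angle a from world x
    return R.from_matrix(np.array([[np.cos(a),np.sin(a),0],[np.sin(a),-np.cos(a),0],[0,0,-1]])).as_quat()
E
python3 - <<'E'
from h import *
a=grab('top','top0');b=grab('side','side0')
for c in(a,b):print(c['f'],c['cx'],c['cy'],c['M'].round(3).tolist(),(c['d']>0).mean())
print(viewer.camera_params('wrist'),arm.current_orientation(),arm.current_time())
cv2.imwrite('pics/both.png',cv2.resize(np.hstack([a['im'],b['im']])[:,:,::-1],(800,300)))
cv2.imwrite('pics/topx.png',cv2.resize(a['im'][:,:,::-1],(800,600)))
E
```

```text
pics
351.54750469093625 257.6297027704219 191.3188259804322 [[0.018, -0.983, 0.185, 0.395], [-1.0, -0.019, -0.008, 0.015], [0.012, -0.185, -0.983, 1.085], [0.0, 0.0, 0.0, 1.0]] 0.9958241780598959
402.85928193651273 256.49164846553094 192.32989552660018 [[-0.945, -0.22, 0.244, 0.296], [-0.328, 0.624, -0.71, 0.826], [0.004, -0.75, -0.661, 0.835], [0.0, 0.0, 0.0, 1.0]] 0.9960479736328125
{'vertical_fov': 63.33475585548561, 'cx': 253.1010121383718, 'cy': 197.0011054056793, 'mount': array([[ 9.99999972e-01,  7.76124406e-06, -2.37269597e-04,
        -2.65793197e-04],
       [ 5.98882485e-05,  9.58891816e-01,  2.83771883e-01,
        -7.20182151e-02],
       [ 2.29718297e-04, -2.83771889e-01,  9.58891789e-01,
        -1.43272848e-01],
       [ 0.00000000e+00,  0.00000000e+00,  0.00000000e+00,
         1.00000000e+00]])} [ 8.42434753e-01 -5.38798022e-01 -5.36709857e-04 -3.01505282e-04] 0.1
```

View pics/topx.png

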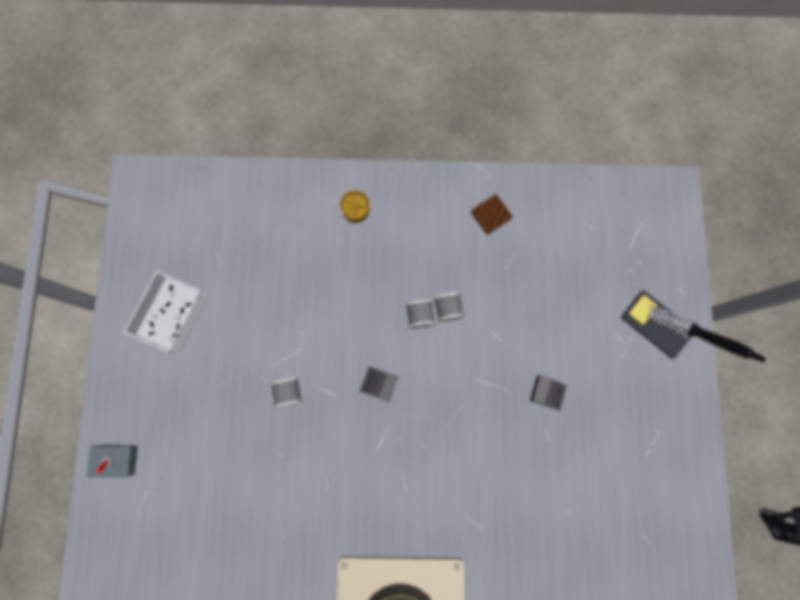

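View pics/side0.png

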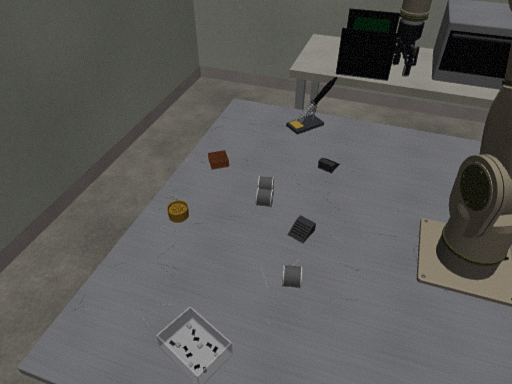

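The top view shows the reels at a (449,306), b (420,313) and c (287,391), with the wedges at (379,383) and (548,392). The side view shows the same layout. Next I get coarse positions from depth, then look closer with the wrist camera.

```bash
cat > loc.py <<'E'
from h import *
s=0.64
for n in('top0','side0'):
    c=dict(np.load(f'pics/{n}.npz'));P=cloud(c)
    t=(P[...,0]>.3)&(P[...,0]<.85)&(abs(P[...,1])<.5)&(P[...,2]>.012)&(P[...,2]<.2)
    k,l,st,ce=cv2.connectedComponentsWithStats(t.astype(np.uint8))
    g=(P[...,0]>.3)&(P[...,0]<.6)&(abs(P[...,1])<.3)
    print(n,'table z',np.median(P[g][:,2]))
    for i in range(1,k):
        if st[i,4]>30:
            Q=P[l==i];print(ce[i].round(),st[i,4],Q.mean(0).round(4),Q.min(0).round(3),Q.max(0).round(3))
E
python3 loc.py
```

```text
top0 table z -0.00012526737881546346
[227. 131.] 318 [0.7828 0.1067 0.0325] [0.754 0.077 0.012] [0.814 0.137 0.043]
[314. 136.] 361 [ 0.7769 -0.171   0.0222] [ 0.735 -0.212  0.012] [ 0.817 -0.129  0.032]
[112. 199.] 465 [0.5605 0.4447 0.0354] [0.48  0.395 0.012] [0.634 0.5   0.053]
[413. 202.] 531 [ 0.5695 -0.4733  0.0231] [ 0.514 -0.5    0.012] [ 0.623 -0.432  0.074]
[278. 198.] 546 [ 0.5702 -0.0543  0.0451] [ 0.539 -0.114  0.012] [0.606 0.001 0.058]
[244. 246.] 269 [0.4274 0.0424 0.025 ] [0.396 0.014 0.012] [0.458 0.071 0.034]
[349. 250.] 274 [ 0.4214 -0.2697  0.025 ] [ 0.393 -0.303  0.012] [ 0.452 -0.244  0.034]
[183. 251.] 291 [0.4105 0.2208 0.0455] [0.384 0.194 0.012] [0.437 0.253 0.057]
side0 table z 0.00021043789777808186
[300. 123.] 241 [ 0.5681 -0.4723  0.0241] [ 0.512 -0.5    0.012] [ 0.623 -0.429  0.072]
[218. 158.] 264 [ 0.774  -0.1661  0.0245] [ 0.736 -0.209  0.012] [ 0.816 -0.13   0.033]
[327. 164.] 153 [ 0.4225 -0.2584  0.0243] [ 0.391 -0.301  0.012] [ 0.452 -0.241  0.032]
[265. 191.] 465 [ 0.5671 -0.0392  0.0421] [ 0.539 -0.103  0.012] [0.603 0.004 0.058]
[178. 210.] 370 [0.7807 0.1108 0.0307] [0.753 0.075 0.012] [0.814 0.138 0.042]
[303. 226.] 322 [0.4258 0.0451 0.024 ] [0.396 0.011 0.012] [0.458 0.073 0.035]
[292. 276.] 401 [0.4077 0.2354 0.043 ] [0.383 0.202 0.013] [0.435 0.255 0.055]
[195. 335.] 1136 [0.5636 0.4464 0.035 ] [0.479 0.394 0.012] [0.637 0.5   0.054]
```

```bash
python3 - <<'E'
from h import *
for a in(0,np.pi):
  print(a,[planner.solve_ik(p,q(a)) is not None for p in([.49,-.2,.2],[.49,.1,.2],[.41,.22,.03],[.57,-.05,.03])], [np.round(planner.solve_ik([.49,y,.2],q(a)),2) for y in(-.2,.1)])
for i,y in enumerate((-.16,.1)):
    arm.move_pose([.49,y,.2],q(0)); arm.dwell(.2)
    c=grab('wrist',f'w{i}'); print(arm.current_time(),arm.current_joint_pos())
a,b=[cv2.imread(f'pics/w{i}.png') for i in(0,1)]
cv2.imwrite('pics/w01.png',cv2.resize(np.vstack([a,b]),None,fx=.78,fy=.78))
E
```

```text
0 [True, True, True, True] [array([ 0.76,  0.18, -0.5 ,  1.74,  0.09,  1.25,  0.23]), array([ 0.59,  0.18, -0.96,  1.79,  0.16,  1.25, -0.41])]Traceback (most recent call last):
  File "<stdin>", line 3, in <module>
    return _wrapfunc(a, 'round', decimals=decimals, out=out)
    return _wrapit(obj, method, *args, **kwds)
    result = getattr(arr, method)(*args, **kwds)
TypeError: unsupported operand type(s) for *: 'NoneType' and 'float'
```

```bash
python3 - <<'E'
from h import *
for i,y in enumerate((-.16,.1)):
    arm.move_pose([.49,y,.2],q(0)); arm.dwell(.2)
    c=grab('wrist',f'w{i}'); print(arm.current_time(),np.round(arm.current_joint_pos(),2))
a,b=[cv2.imread(f'pics/w{i}.png') for i in(0,1)]
cv2.imwrite('pics/w01.png',cv2.resize(np.vstack([a,b]),None,fx=.78,fy=.78))
E
```

```text
2.0583 [ 0.73  0.15 -0.55  1.77  0.08  1.25  0.16]
3.325 [ 0.44  0.15 -0.78  1.79  0.11  1.25 -0.37]
```

View pics/w01.png

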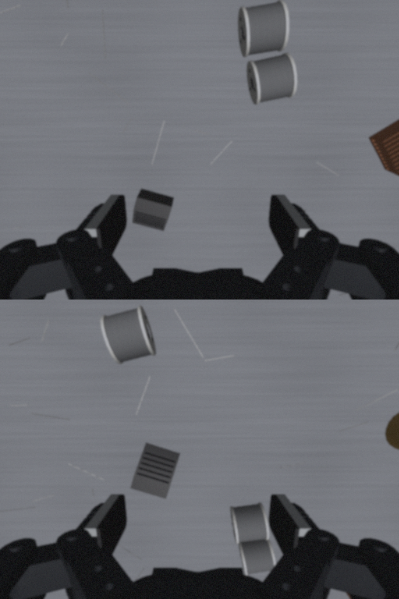

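```bash
cat > fit.py <<'E'
from h import *
from scipy.optimize import least_squares
def sd_reel(L):
    r=np.hypot(L[:,1],L[:,2]-.027)-.027; h=abs(L[:,0])-.023
    return np.where((r>0)&(h>0),np.hypot(np.maximum(r,0),np.maximum(h,0)),np.maximum(r,h))
th=np.arctan2(.0285,.041)
def sd_wedge(L):
    x,y,z=L.T
    return np.max([abs(y)-.026,-x-.0105,x-.0515,z-.030,(x-.0105)*np.sin(th)+(z-.030)*np.cos(th)],0)
def fit(kind,pts,x0,yaws):
    sd={'r':sd_reel,'w':sd_wedge}[kind];best=None
    def f(p,Q=pts):
        c,s=np.cos(p[2]),np.sin(p[2]);d=Q[:,:2]-p[:2]
        return sd(np.c_[d[:,0]*c+d[:,1]*s,-d[:,0]*s+d[:,1]*c,Q[:,2]])
    for y in yaws:
        r=least_squares(f,[*x0,y],loss='soft_l1',f_scale=.001,x_scale=[.01,.01,.1])
        if best is None or r.cost<best.cost:best=r
    return best.x,np.median(abs(f(best.x))),best.cost/len(pts)
def near(P,x,y,r,z0=.005):
    P=P.reshape(-1,3);P=P[np.isfinite(P).all(1)]
    return P[(np.hypot(P[:,0]-x,P[:,1]-y)<r)&(P[:,2]>z0)&(P[:,2]<.065)]
E
cat > f0.py <<'E'
from fit import *
vs={n:cloud(dict(np.load(f'pics/{n}.npz'))) for n in('top0','side0','w0','w1')}
W=[-1.57,1.57]
for nm,k,x,y,ya in(('c','r',.41,.226,[0]),('wl','w',.427,.042,W),('wr','w',.421,-.27,W)):
    for n,P in vs.items():
        Q=near(P,x,y,.05)
        if len(Q)>60:
            p,m,c=fit(k,Q,(x,y),ya);print(nm,n,len(Q),p.round(4),'med',round(m,5),'z99',np.percentile(Q[:,2],98).round(4))
# pair
sp=lambda Q,p:Q
for n,P in vs.items():
    Q=near(P,.57,-.05,.085)
    if len(Q)<150: continue
    ce=np.array([[.575,-.077],[.565,-.022]])
    for it in range(4):
        dd=[np.linalg.norm(Q[:,:2]-e,axis=1) for e in ce];o=[]
        for i in(0,1):
            S=Q[(dd[i]<dd[1-i]-.004)];p,m,c=fit('r',S,ce[i],[0]);o.append((p.round(4),len(S),round(m,5)))
        ce=np.array([z[0][:2] for z in o])
    print('a,b',n,o,np.linalg.norm(ce[0]-ce[1]))
E
python3 f0.py
```

```text
c top0 292 [0.4103 0.2258 0.2258] med 0.00164 z99 0.0552
c side0 402 [0.4119 0.2219 0.2129] med 0.00133 z99 0.0544
c w1 3662 [0.4104 0.2234 0.2289] med 0.00097 z99 0.0543
wl top0 328 [0.4228 0.0309 1.2665] med 0.00108 z99 0.0325
wl side0 417 [0.4233 0.0306 1.2428] med 0.00109 z99 0.0322
wl w1 2722 [0.4245 0.0302 1.245 ] med 0.00058 z99 0.0318
wr top0 337 [ 0.4248 -0.2608 -1.8746] med 0.00087 z99 0.0326
wr side0 187 [ 0.424  -0.261  -1.8486] med 0.00097 z99 0.0319
wr w0 1928 [ 0.4249 -0.2633 -1.8731] med 0.0006 z99 0.0319
a,b top0 [(array([ 0.5801, -0.085 ,  0.2071]), 273, np.float64(0.00145)), (array([ 0.5651, -0.0285,  0.1372]), 285, np.float64(0.00202))] 0.05845724933658783
a,b side0 [(array([ 0.58 , -0.087,  0.201]), 177, np.float64(0.00155)), (array([ 0.5648, -0.0309,  0.143 ]), 280, np.float64(0.00143))] 0.058122715008850016
a,b w0 [(array([ 0.5801, -0.0861,  0.2053]), 3308, np.float64(0.00107)), (array([ 0.5651, -0.0293,  0.1512]), 3850, np.float64(0.00105))] 0.05874725525503295
a,b w1 [(array([ 0.5803, -0.0876,  0.211 ]), 1609, np.float64(0.00074)), (array([ 0.5655, -0.0317,  0.1499]), 2055, np.float64(0.00077))] 0.057826032200039464
```

```bash
cat >> h.py <<'E'
F=lambda:np.round(arm.current_contact_force(),1)
def pick(x,y,yaw,z,strength=40,hov=.075):
    arm.move_pose([x,y,z+hov],q(yaw)); arm.servo_line([x,y,z])
    arm.close(strength); print('picked gap',round(arm.current_finger_gap(),4),arm.current_eef_pos().round(4),F(),'t',arm.current_time())
def release(up=.09):
    arm.let_go(); p=np.array(arm.current_eef_pos()); arm.servo_line([p[0],p[1],p[2]+up],velocity=.2); print('released t',arm.current_time(),F())
E
python3 - <<'E'
from h import *
ph=.149; ax=np.array([np.cos(ph),np.sin(ph)]); r=np.array([-np.sin(ph),np.cos(ph)]); b=np.array([.5652,-.0302])
# reel a: align with b, leave ~.5 mm
t=b-.0545*r; a0=np.array([.5802,-.0866])
g=a0+ax*((t-a0)@ax)
print('a target',t,'grasp',g)
pick(*g,ph,.008)
arm.servo_line([*t,.008],velocity=.02); release()
# reel c
pick(.4106,.2236,.226,.008)
t=b+.066*r
arm.servo_line([.4106,.2236,.035]); arm.move_pose([*(t),.035],q(ph)); arm.servo_line([*t,.0085],velocity=.08)
print(F(),arm.current_eef_pos())
E
```

```text
a target [ 0.57329049 -0.08409614] grasp [ 0.57381033 -0.08755917]
picked gap 0.0461 [ 0.5748 -0.0877  0.0092] [0.  1.2 5.6] t 5.3583
released t 6.7583 [-1.2 -0.5 -0.8]
picked gap 0.0458 [0.4113 0.2238 0.0087] [ 0.4 -1.4  6.6] t 9.1667
[-3.9  0.1  6.7] [0.55496774 0.03591467 0.00806983]
```

```bash
python3 - <<'E'
from h import *
ph=.149; r=np.array([-np.sin(ph),np.cos(ph)]); b=np.array([.5652,-.0302])
for d in(.0545,.0535,.053):
    arm.servo_line([*(b+d*r),.0082],velocity=.015); print(d,F(),arm.current_eef_pos())
release(); arm.move_pose([.52,-.06,.2],q(ph)); arm.dwell(.1); grab('wrist','w2');grab('top','t2'); print(arm.current_time())
E
cat > f2.py <<'E'
from fit import *
import sys
def row(names,ce,pr=True):
    vs=np.concatenate([near(cloud(dict(np.load(f'pics/{n}.npz'))),*np.mean(ce,0),.115) for n in names])
    ce=np.array(ce,float);n=len(ce)
    for it in range(5):
        dd=np.array([np.linalg.norm(vs[:,:2]-e,axis=1) for e in ce]);o=[]
        for i in range(n):
            m=(dd[i]<np.delete(dd,i,0).min(0)-.004)&(dd[i]<.037)
            o.append(fit('r',vs[m],ce[i],[.15]))
        ce=np.array([z[0][:2] for z in o])
    y=np.mean([z[0][2] for z in o])
    for z in o: print(z[0].round(4),'med',round(z[1],5))
    v=ce[2]-ce[0];print('yaw mean',y,'row-line yaw',np.arctan2(-v[0],v[1]),'d01,d12',np.linalg.norm(np.diff(ce,axis=0),axis=1),'ctr',ce[1], 'mid axial dev',np.cross(v,ce[1]-ce[0])/np.linalg.norm(v))
    return o
if __name__=='__main__':
    for n in sys.argv[1:]: print(n);row([n],[[.5733,-.084],[.5652,-.0302],[.557,.0235]])
E
python3 f2.py w2 t2 2>&1 | grep -v -i warn
```

```text
0.0545 [1.4 1.3 1.5] [0.55719317 0.02324982 0.0081011 ]
0.0535 [0.4 1.2 0.2] [0.55716657 0.02246292 0.00809809]
0.053 [-0.8  1.9  1. ] [0.55718409 0.02206026 0.00809344]
released t 13.4167 [-0.5 -0.1 -0.6]
14.2167
  v=ce[2]-ce[0];print('yaw mean',y,'row-line yaw',np.arctan2(-v[0],v[1]),'d01,d12',np.linalg.norm(np.diff(ce,axis=0),axis=1),'ctr',ce[1], 'mid axial dev',np.cross(v,ce[1]-ce[0])/np.linalg.norm(v))
  return _methods._mean(a, axis=axis, dtype=dtype,
  ret = ret.dtype.type(ret / rcount)
  return best.x,np.median(abs(f(best.x))),best.cost/len(pts)
w2
[ 0.5746 -0.087   0.1478] med 0.00095
[ 0.5657 -0.0332  0.15  ] med 0.00108
[0.5573 0.0209 0.1472] med 0.0012
yaw mean 0.14832230435947816 row-line yaw 0.15889475794591484 d01,d12 [0.05449736 0.0547655 ] ctr [ 0.5657248 -0.0332079] mid axial dev 0.00025545804030007244
t2
[ 0.5733 -0.084   0.15  ] med nan
[ 0.5662 -0.0338  0.1737] med 0.00115
[0.5571 0.0228 0.1503] med 0.0019
yaw mean 0.1580113301312898 row-line yaw 0.1507571001686234 d01,d12 [0.05073422 0.05728147] ctr [ 0.56621937 -0.03376231] mid axial dev -0.0005447104688271093
```

View pics/w2.png

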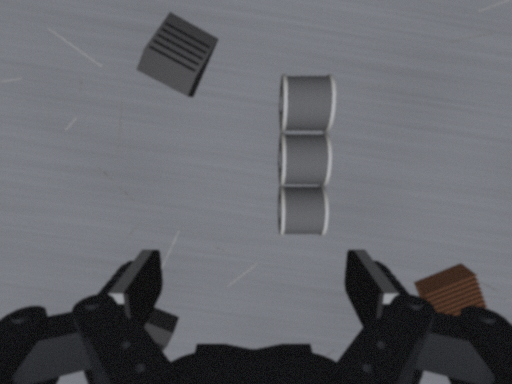

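The row is straight, with the reels at (310,103), (305,160) and (303,211) touching to within measurement error. Next is wedge a, at the −y end.

```bash
python3 - <<'E'
from h import *
ph=.152; r=np.array([-np.sin(ph),np.cos(ph)]); a=np.array([.5745,-.0866])
pick(.4243,.0303,-.325,.001)
arm.servo_line([.4243,.0303,.08]); 
arm.move_pose([.49,-.19,.08],q(ph))
t=a-.092*r; arm.move_pose([*t,.06],q(ph)); arm.servo_line([*t,.003],velocity=.1); print(F(),arm.current_eef_pos())
arm.servo_line([*t,.0012],velocity=.02); print(F(),arm.current_eef_pos())
arm.servo_line([*(a-.0625*r),.0014],velocity=.04); print(F(),arm.current_eef_pos(),np.linalg.norm(arm.current_eef_pos()[:2]-a))
release()
arm.move_pose([.45,-.13,.2],q(ph));arm.dwell(.1);grab('wrist','w3');print(arm.current_time())
E
python3 -W ignore - <<'E'
from f2 import *
row(['w3'],[[.5745,-.0866],[.5652,-.0330],[.557,.0212]])
P=cloud(dict(np.load('pics/w3.npz')))
Q=near(P,.586,-.150,.05);Q=Q[Q[:,1]<-.116];print(fit('w',Q,(.584,-.148),[1.72]),len(Q))
Q=near(P,.4249,-.2633,.05);print(fit('w',Q,(.425,-.263),[-1.87]),len(Q))
E
```

```text
picked gap 0.0512 [0.425  0.0301 0.0019] [-2.4 -0.2  6.8] t 16.025
[-0.1  0.3 -0.4] [ 0.58810682 -0.1776146   0.00245393]
[-2.2  0.1  5.6] [ 0.58858216 -0.17766113  0.00169048]
[ 1.1 -2.8  6.6] [ 0.58413534 -0.1471839   0.00168211] 0.06134532516499993
released t 21.0 [ 0.1  0.5 -0.7]
21.875
[ 0.5747 -0.0877  0.1501] med 0.00089
[ 0.5657 -0.0323  0.1491] med 0.00103
[0.5573 0.0218 0.1466] med 0.00091
yaw mean 0.14859620678549268 row-line yaw 0.15821435007892498 d01,d12 [0.05610356 0.05470685] ctr [ 0.56566666 -0.03229195] mid axial dev 0.00024305987024283152
(array([ 0.58404401, -0.14726814,  1.7261983 ]), np.float64(0.000542273695248105), np.float64(2.638312158488764e-07)) 2313
(array([ 0.42497266, -0.26323435, -1.87296871]), np.float64(0.000566878685227229), np.float64(2.514032087988393e-07)) 1857
```

View pics/w3.png

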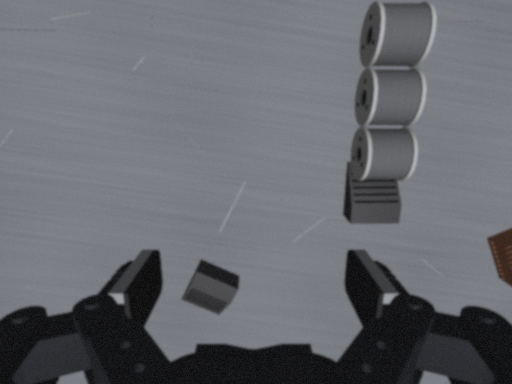

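Wedge a is in place. Next is wedge b, at the +y end, with force feedback.

```bash
python3 - <<'E'
from h import *
ph=.153; r=np.array([-np.sin(ph),np.cos(ph)]); c=np.array([.5575,.0210])
pick(.4249,-.2633,-.302,.001)
arm.servo_line([.4249,-.2633,.1],velocity=.25)
arm.move_pose([.49,.12,.1],q(ph))
t=c+.092*r; arm.move_pose([*t,.06],q(ph)); arm.servo_line([*t,.003],velocity=.1); arm.servo_line([*t,.0016],velocity=.02);print(F())
arm.servo_line([*(c+.066*r),.0016],velocity=.04)
for d in np.arange(.065,.0585,-.0005):
    arm.servo_line([*(c+d*r),.0016],velocity=.01); f=F(); e=arm.current_eef_pos()
    print(round(d,4),f,(f[:2]@r).round(1),((e[:2]-c)@r).round(4))
    if f[:2]@r>5.5: break
print(arm.current_time())
E
```

```text
picked gap 0.0514 [ 0.4255 -0.2637  0.002 ] [-1.1  1.   6.3] t 23.7083
[-2.8 -0.9  5.2]
0.065 [0.1 1.1 5.7] 1.1 0.0649
0.0645 [2.1 3.5 5.4] 3.1 0.0648
0.064 [0.9 5.1 5.1] 4.9 0.0645
0.0635 [1.8 4.2 5.4] 3.9 0.064
0.063 [0.5 4.5 5.9] 4.4 0.0636
0.0625 [0.6 4.5 5.8] 4.4 0.0632
0.062 [0.4 4.6 5.4] 4.5 0.0627
0.0615 [0.3 4.  6.5] 3.9 0.0622
0.061 [0.1 5.3 6. ] 5.2 0.0618
0.0605 [-0.3  5.9  6.4] 5.9 0.0615
30.35
```

```bash
python3 - <<'E'
from h import *
release(.1)
arm.move_pose([.50,-.06,.2],q(.153));arm.dwell(.1);grab('wrist','w4')
arm.move_pose([.50,-.13,.2],q(.153));arm.dwell(.1);grab('wrist','w5');grab('side','s5');print(arm.current_time())
x=cv2.imread('pics/w4.png')[0:300,150:450];s=cv2.imread('pics/s5.png')[130:270,200:340]
cv2.imwrite('pics/v4.png',np.hstack([cv2.resize(x,(400,400)),cv2.resize(s,(400,400),interpolation=cv2.INTER_CUBIC)]))
E
cat > f4.py <<'E'
from f2 import *
for n in sys.argv[1:]:
    print(n);o=row([n],[[.5745,-.0866],[.5660,-.0325],[.5575,.0210]])
    P=cloud(dict(np.load(f'pics/{n}.npz')))
    for e,s,x0,ya in((o[0][0],-1,(.584,-.1475),1.72),(o[2][0],1,(.548,.082),-1.42)):
        r=np.array([-np.sin(.153),np.cos(.153)])
        Q=near(P,*x0,.05);Q=Q[s*((Q[:,:2]-e[:2])@r)>.030]
        p,m,_=fit('w',Q,x0,[ya]);d=p[:2]-e[:2]
        print('wedge',p.round(4),'jaw yaw',round(p[2]-s*-np.pi/2,4),len(Q),'med',round(m,5),'along',(d@r).round(4),'lat',(d@[r[1],-r[0]]).round(4))
E
python3 -W ignore f4.py w4 w5
```

```text
released t 31.4417 [-0.7  0.7 -1.2]
32.9167
w4
[ 0.5746 -0.088   0.1459] med 0.0009
[ 0.5658 -0.0337  0.1498] med 0.00098
[0.5569 0.0226 0.1571] med 0.00133
yaw mean 0.15093285593376718 row-line yaw 0.158964273499587 d01,d12 [0.05496788 0.0570795 ] ctr [ 0.56582984 -0.033729  ] mid axial dev 0.0001030365471316645
wedge [ 0.5841 -0.1473  1.7339] jaw yaw 0.1631 1882 med 0.00061 along -0.06 lat 0.0003
wedge [ 0.5481  0.0808 -1.4194] jaw yaw 0.1514 2946 med 0.00061 along 0.0588 lat 0.0002
w5
[ 0.5747 -0.088   0.1454] med 0.00102
[ 0.5657 -0.0325  0.1497] med 0.00113
[0.5571 0.0219 0.1519] med 0.0009
yaw mean 0.14902008773691286 row-line yaw 0.1588697991508286 d01,d12 [0.05622912 0.05516024] ctr [ 0.5657096  -0.03254822] mid axial dev 0.00014147996604967902
wedge [ 0.584  -0.1471  1.7304] jaw yaw 0.1596 2154 med 0.00058 along -0.0598 lat 0.0002
wedge [ 0.548  0.082 -1.42 ] jaw yaw 0.1508 0 med nan along 0.0607 lat 0.0001
```

View pics/v4.png

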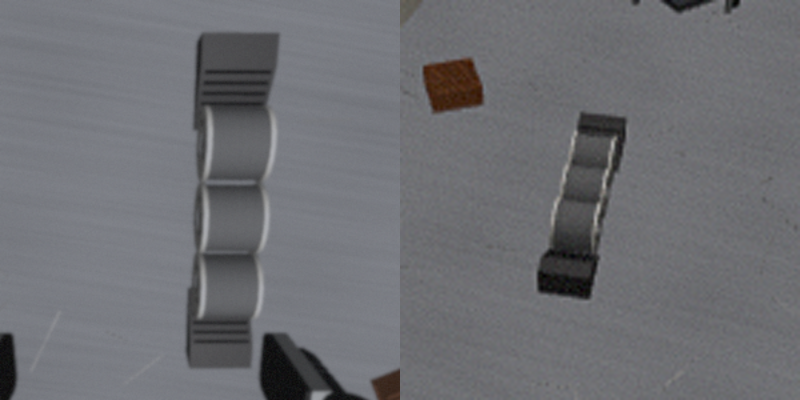

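The row and both wedges look square and touching. I check whether any reel has been squeezed upward by comparing flange-top heights before and after.

```bash
cat > z.py <<'E'
from fit import *
import sys
r=np.array([-np.sin(.153),np.cos(.153)]);ax=np.array([r[1],-r[0]])
for n in sys.argv[1:]:
    P=cloud(dict(np.load(f'pics/{n}.npz'))).reshape(-1,3);o=[]
    for i,c in enumerate(([.5745,-.0865],[.566,-.0328],[.5575,.021])):
        d=P[:,:2]-c;u=d@ax;v=d@r
        Q=(abs(u)<.017)&(abs(v)<.016)&(P[:,2]>.03)&(P[:,2]<.07)
        k=np.polyfit(v[Q],P[Q,2],2)  # circle cap ~ parabola
        # exact circle fit, radius fixed free
        s=least_squares(lambda p:np.hypot(v[Q]-p[0],P[Q,2]-p[1])-p[2],[0,.027,.026],loss='soft_l1',f_scale=.001).x
        T=(u<-.045)&(u>-.08)&(abs(v)<.03)&(abs(P[:,2])<.01)
        s2=least_squares(lambda p:np.hypot(v[Q]-p[0],P[Q,2]-p[1])-.0262,[0,.027],loss='soft_l1',f_scale=.001).x
        o.append((Q.sum(),*(1e3*np.r_[s2,s[1]+s[2],np.median(P[T,2])]).round(2)))
    print(n,*o,sep='\n  ')
E
python3 z.py w2 w3 w4 w5
```

```text
w2
  (np.int64(998), np.float64(0.84), np.float64(26.5), np.float64(52.81), np.float64(0.82))
  (np.int64(1192), np.float64(0.62), np.float64(26.46), np.float64(52.76), np.float64(0.76))
  (np.int64(1403), np.float64(0.07), np.float64(26.48), np.float64(52.82), np.float64(0.79))
w3
  (np.int64(1202), np.float64(0.81), np.float64(26.52), np.float64(52.85), np.float64(0.83))
  (np.int64(1405), np.float64(0.6), np.float64(26.49), np.float64(52.83), np.float64(0.78))
  (np.int64(1665), np.float64(0.14), np.float64(26.52), np.float64(52.81), np.float64(0.84))
w4
  (np.int64(995), np.float64(0.58), np.float64(26.52), np.float64(52.82), np.float64(0.79))
  (np.int64(1177), np.float64(0.15), np.float64(26.45), np.float64(52.74), np.float64(0.84))
  (np.int64(1366), np.float64(-0.26), np.float64(26.49), np.float64(52.81), np.float64(0.82))
w5
  (np.int64(1232), np.float64(0.52), np.float64(26.51), np.float64(52.85), np.float64(0.82))
  (np.int64(1408), np.float64(0.17), np.float64(26.51), np.float64(52.85), np.float64(0.88))
  (np.int64(1686), np.float64(-0.2), np.float64(26.53), np.float64(52.9), np.float64(0.83))
```

No lift: heights changed by less than 0.05 mm. Spacing is 54.0 mm for both reel pairs, and wedge a is at 62.1 mm. One closer view of wedge b before handing in.

```bash
python3 - <<'E'
from h import *
for i,y in enumerate((.0,.06)):
    arm.move_pose([.5,y,.2],q(.153));arm.dwell(.15);grab('wrist',f'w{6+i}')
grab('top','t6');print(arm.current_time())
E
python3 z.py w6 w7
python3 -W ignore - <<'E'
from fit import *
r=np.array([-np.sin(.153),np.cos(.153)]);ax=np.array([r[1],-r[0]])
for n in('w4','w6','w7'):
    P=cloud(dict(np.load(f'pics/{n}.npz'))).reshape(-1,3)
    d=P[:,:2]-[.5575,.021];u,v=d@ax,d@r
    Q=P[(v>.033)&(v<.085)&(abs(u)<.035)&(P[:,2]>.004)&(P[:,2]<.04)]
    p,m,_=fit('w',Q,(.548,.082),[-1.42]);e=p[:2]-[.5575,.021];print(n,len(Q),p,m,'along',e@r,'lat',e@ax)
    # slope plane: v where slope meets z
    S=(abs(u)<.018)&(v>.034)&(v<.048)&(P[:,2]>.005)&(P[:,2]<.03)
    k=np.polyfit(v[S],P[S,2],1);print('  slope deg',np.degrees(np.arctan(k[0])),'n',S.sum(),'block pt along from slope z=.02:',(.02-k[1])/k[0]+ (.0105+.010/np.tan(th)))
E
```

```text
34.3
w6
  (np.int64(844), np.float64(0.56), np.float64(26.47), np.float64(52.82), np.float64(0.84))
  (np.int64(1002), np.float64(0.05), np.float64(26.5), np.float64(52.81), np.float64(0.86))
  (np.int64(1157), np.float64(-0.32), np.float64(26.49), np.float64(52.8), np.float64(0.84))
w7
  (np.int64(733), np.float64(0.49), np.float64(26.54), np.float64(52.86), np.float64(0.81))
  (np.int64(856), np.float64(-0.02), np.float64(26.47), np.float64(52.79), np.float64(0.83))
  (np.int64(995), np.float64(-0.39), np.float64(26.51), np.float64(52.82), np.float64(0.84))
w4 2861 [ 0.54810845  0.08084549 -1.41904473] 0.0006214361498269871 along 0.06057770289360111 lat -0.00016116469957610027
  slope deg 33.645578564709105 n 641 block pt along from slope z=.02: 0.060228558312205305
w6 2270 [ 0.54816449  0.08087666 -1.41956049] 0.0006103044119636601 along 0.06059996255818349 lat -0.00010102896073273422
  slope deg 33.98492966445143 n 500 block pt along from slope z=.02: 0.060323537755542146
w7 2019 [ 0.54810637  0.0814069  -1.41901326] 0.0006681256155624091 along 0.06113286693044802 lat -7.76548644785581e-05
  slope deg 34.68622756740843 n 365 block pt along from slope z=.02: 0.06038589729443728
```

```bash
python3 -W ignore - <<'E'
from fit import *
r=np.array([-np.sin(.153),np.cos(.153)]);ax=np.array([r[1],-r[0]])
for s,c,ns in((1,np.array([.5575,.021])-.00032*r,('w4','w6','w7')),(-1,np.array([.5745,-.0865])+.00054*r,('w4','w5','w6'))):
  for n in ns:
    P=cloud(dict(np.load(f'pics/{n}.npz'))).reshape(-1,3);P[:,2]-=.00082
    d=P[:,:2]-c;u,v=d@ax,s*(d@r)
    Q=P[(v>.033)&(v<.085)&(abs(u)<.035)&(P[:,2]>.004)&(P[:,2]<.04)]
    p,m,_=fit('w',Q,c+s*.062*r,[.153-s*np.pi/2]) if 0 else fit('w',Q,c+s*.062*r,[.153-s*np.pi/2])
    e=p[:2]-c
    S=(abs(u)<.018)&(v>.034)&(v<.048)&(P[:,2]>.005)&(P[:,2]<.03)
    k=np.polyfit(v[S],P[S,2],1)
    print(s,n,'along',s*(e@r).round(4),'lat',(e@ax).round(4),'yaw',round(p[2]+s*np.pi/2,3),'slope',(k[0]).round(3),'slope-based',((.02-k[1])/k[0]+.0105+.010/np.tan(th)).round(4),S.sum())
E
```

```text
1 w4 along 0.062 lat -0.0001 yaw 0.152 slope 0.687 slope-based 0.0619 677
1 w6 along 0.062 lat -0.0001 yaw 0.152 slope 0.654 slope-based 0.0618 477
1 w7 along 0.0621 lat -0.0001 yaw 0.152 slope 0.676 slope-based 0.0618 342
-1 w4 along 0.0632 lat 0.0002 yaw 0.161 slope 0.678 slope-based 0.0631 481
-1 w5 along 0.063 lat 0.0002 yaw 0.158 slope 0.695 slope-based 0.063 510
-1 w6 along 0.0632 lat 0.0002 yaw 0.162 slope 0.656 slope-based 0.063 418
```

With the depth bias removed, wedge b touches (62.0 mm) but wedge a is about 1.1 mm short. I nudge it in.

```bash
python3 - <<'E'
from h import *
ph=.153; r=np.array([-np.sin(ph),np.cos(ph)]); w=np.array([.5840,-.1483])
arm.move_pose([.53,-.15,.15],q(ph))
pick(*w,ph,.0012)
p0=np.array(arm.current_eef_pos())
for k in range(1,9):
    arm.servo_line([*(w+k*.0004*r),.0016],velocity=.01); f=F(); m=(arm.current_eef_pos()[:2]-p0[:2])@r
    print(k,f,(f[:2]@r).round(1),m.round(5))
    if m>.00105: break
release(.1)
for i,y in enumerate((-.06,0.)):
    arm.move_pose([.5,y,.2],q(ph));arm.dwell(.15);grab('wrist',f'w{8+i}')
print(arm.current_time())
E
cat > chk.py <<'E'
from fit import *
import sys
r=np.array([-np.sin(.153),np.cos(.153)]);ax=np.array([r[1],-r[0]])
for n in sys.argv[1:]:
  P=cloud(dict(np.load(f'pics/{n}.npz'))).reshape(-1,3);P[:,2]-=.00082;C=[]
  for c in(np.array([.5745,-.0865]),np.array([.566,-.0328]),np.array([.5575,.021])):
    d=P[:,:2]-c;u=d@ax;v=d@r;Q=(abs(u)<.017)&(abs(v)<.016)&(P[:,2]>.03)&(P[:,2]<.07)
    s=least_squares(lambda p:np.hypot(v[Q]-p[0],P[Q,2]-p[1])-.0262,[0,.027],loss='soft_l1',f_scale=.001).x
    C.append(c+s[0]*r);print(n,'z',(s[1]*1e3).round(2),C[-1].round(4))
  print(' spacing',[((C[i+1]-C[i])@r*1e3).round(2) for i in(0,1)])
  for s,c in((1,C[2]),(-1,C[0])):
    d=P[:,:2]-c;u,v=d@ax,s*(d@r)
    Q=P[(v>.033)&(v<.085)&(abs(u)<.035)&(P[:,2]>.004)&(P[:,2]<.04)]
    p,m,_=fit('w',Q,c+s*.062*r,[.153-s*np.pi/2]);e=p[:2]-c
    print(' wedge',s,'along',s*(e@r).round(5),'lat',(e@ax).round(4),'yaw',round(p[2]+s*np.pi/2,3))
E
python3 -W ignore chk.py w8 w9
```

```text
picked gap 0.0513 [ 0.5846 -0.1485  0.0023] [-1.3 -0.8  6.9] t 36.7
1 [-0.5 -0.   6.6] 0.1 0.00037
2 [-1.6 -2.1  6.3] -1.8 0.00035
3 [-0.7 -2.9  5.4] -2.8 0.00033
4 [-0.3 -4.4  4.9] -4.3 0.00046
5 [-0.1 -4.7  4.7] -4.6 0.00073
6 [-0.2 -5.   5.6] -4.9 0.00105
7 [ 1.5 -6.3  5.3] -6.5 0.00117
released t 39.5417 [-0.2  0.1 -0.2]
40.9583
w8 z 25.66 [ 0.5744 -0.0859]
w8 z 25.69 [ 0.566  -0.0326]
w8 z 25.73 [0.5576 0.0207]
 spacing [np.float64(53.94), np.float64(53.92)]
 wedge 1 along 0.06195 lat -0.0002 yaw 0.153
 wedge -1 along 0.06214 lat 0.0005 yaw 0.159
w9 z 25.69 [ 0.5744 -0.0859]
w9 z 25.64 [ 0.566  -0.0326]
w9 z 25.66 [0.5575 0.0208]
 spacing [np.float64(53.97), np.float64(54.08)]
 wedge 1 along 0.06181 lat -0.0001 yaw 0.153
 wedge -1 along 0.06212 lat 0.0005 yaw 0.157
```

```bash
python3 - <<'E'
from h import *
grab('side','s9'); arm.close_job()
E
```

```text
the job is handed in; nothing more can be done
```

The three reels now stand in one straight, touching row with a wedge at each end, and I handed the job in at about 41 s of the 72 s limit.

**What I did:**
- I straightened reel a against reel b, because the pair started about 4–5 mm out of line.
- I brought the stray reel c on edge up against b.
- I slid wedge a in at the −y end and wedge b at the +y end.
- My first check after placing both showed wedge a about 1.1 mm short of the reel, so I re-gripped it and nudged it in.

**Last checks (two wrist views, all released):**

| Check | Measured | Nominal |
|---|---|---|
| Reel spacing | 53.9–54.1 mm | 54 mm |
| Wedge a point to axle | 62.1 mm | 62 mm |
| Wedge b point to axle | 61.8–62.0 mm | 62 mm |
| Wedge centring on reel | within 0.5 mm | 0 |
| Wedge angle to the row | within about 0.4° | 0 |
| Reel height change since before chocking | within about 0.1 mm | 0 |

**What disagreed:**
- The wrist camera's depth read the cart top about 0.8 mm high. Uncorrected fits put the wedges 1–2 mm too near their reels, so the figures above are after correcting for this.
- One coarse top-camera fit of the row failed on reel a, and I did not use it.
- I did not measure the bystanders again at the end, but no arm move went near them.

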